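# Load the second vial block into its carrier and hold the carrier up level

## Robot

A 6-joint arm with a two-finger parallel gripper is mounted at the origin on the work surface. World frame = base frame: x ahead of the robot, y to its left, z up, the work surface at z = 0. Lengths are in mm, angles in rad, forces in N, time in s.
With the tool pointing down it reaches from about 350 to 975 mm from the base axis. Payload 7.1 kg.
Tool frame: the origin (TCP) lies between the finger pads; the fingertips stand 25 mm ahead of it and the grasp point (between the pads) lies 6 mm ahead of it; z points along the fingers, y is the line along which they close (so a half turn about z gives the same grasp; the last joint's range is limited). The gripper opens to 88 mm and grips with 3 to 60 N. Pads are 20 mm wide; open, the fingers measure 115 mm over their backs; the gripper's body (75 mm by 178 mm) begins 61 mm behind the grasp point.
Start: joints at [-1.357, 0.423, 1.63, -0, 1.089, -0.019], TCP at [144.209, -608.119, 247.675] pointing down, gripper open.
Joint ranges: [-3, 3], [-0.9, 2.11], [0.09, 2.58], [-1.31, 4.45], [0.11, 2.69], [-2.54, 2.54]. Speed limits (rad/s): [2.39, 2.39, 3.01, 3.14, 3.14, 3.14].

## Interface

Orientations are given as [roll, pitch, yaw] about the fixed x, y, z axes, in that order (R = Rz(yaw) Ry(pitch) Rx(roll)).
In Python, from bench import r gives the robot as it stands.
- The arm moves only by the shell command python3 -m inch 'ROWS' [FORCE]. ROWS is JSON, a list that holds one entry, the list of rows, each a list of 5 numbers: the shift along the tool's x, y, z in m, then the turn about the tool's z in degrees, then the finger opening in m, from 0 to 0.0878. A call has 1 to 8 rows; each row is the pose to reach, as a shift and turn from the pose commanded when the call began, along the tool's axes at that moment; what a row does not reach only later rows make up. A row lasts 1/10 s, in which the tool goes at most 50 mm and 8.59 degrees, less where a joint would pass 70% of its speed; a pose out of reach is approached as far as the arm can. A call with a gripper value outside its range is refused whole. The fingers move at their own pace and stop on an object; FORCE is the grip in N (left out, the last holds). Time passes only in rows, so rows that repeat a pose let the fingers close. It gives the time, the measured TCP pose, the force, the opening and the grip force at its end, in the units of the state.
- r.get_obs(): the state, without advancing time (a new reading comes with each control period).
- r.camera(name): name is "scene" or "top" or "wrist"; returns the picture (400x640x3 uint8, red, green, blue); there is no depth.
- r.calibration(name): a dict with "K" (3x3 intrinsics, pixels), "R" (3x3) and "t" (3): a world point X has camera coordinates R X + t. Camera axes: x right, y down, z forward; pixel columns grow to the right and rows downward; lengths in mm; the calibration is good to about 2 mm. A picture is of the moment at which its call begins: read the wrist's pose just before it. calibration takes no time and is no camera call; for the wrist camera it gives the pose at the moment of the call.
- r.job_done(): hands the job in; it is judged then, once.
The state is a dict: "clock": time; "joint_pos": joint angles; "qd": joint speeds; "effort": joint torques, N m; "tcp_pos": TCP position; "ee_rot": TCP orientation; "contact_force": force on the tool from outside, world axes, zero at the start; "wrist_torque": the same for the moment, N m; "gripper_width": finger opening in mm; "grasp_force": force on a finger pad.
Only numpy, scipy, OpenCV 4.12 (cv2) and the standard library are available. Lean on these libraries where they do the work, as an engineer would, in place of code of your own. Each camera call takes 0.05 s, during which the arm holds its last target. There are 200 camera calls.

## Task

Put the loose small vial block into the carrier's empty bay and press it firmly down, against the bay's stiff seat, until its top is flush with the carrier's rim. Then take the carrier by its handle, lift it about 10 cm clear of the bench, and finish while holding it there, level and still, with both blocks sitting home in it. Do not tip the carrier on the way, and leave the larger square block, the small vials and the stopper that stand about it where they are.

Things in the scene. Friction and masses are not known exactly. Their poses are not given: they have to be found in the camera images.
- carrier: loose grey plastic two-bay carrier, 70 (x) by 142 (y) mm, rim 38 mm above its underside, about 0.3 kg. Bays open upward at y = +42 mm (empty at the start) and y = -42 mm (loaded), each 60 (x) by 48 (y) mm inside, walls 5 mm, a solid web of 36 mm between them. In the middle stands the handle, a narrow steel stem with a black grip head. Origin: centre of the underside; z up
- handle (a point): middle of the carrier's grip head, on the carrier's vertical centre line, 96 mm above its underside. The head is 18 mm (carrier x) by 26 mm (carrier y), from 80 to 110 mm above the underside; the stem below it is 14 by 18 mm. Grip it across the 18 mm, fingers on its +x and -x sides, as the blocks' tabs stand on its y sides (tab faces 30 mm from the centre, tips at 98 mm once the block is home). Axes as the carrier
- bay (a point): centre of the floor that the block's underside rests on when it is fully home in the empty bay, 8 mm above the carrier's underside, 30 mm below the rim; axes as the carrier
- mate_bay (a point): the same point in the loaded bay; axes as the carrier
- seat (a joint): black seat plate that forms the floor of the empty bay and slides stiffly downward: 0 = raised by 8 mm, 0.008 m = fully down. It starts 6 to 8 mm up, stays where it is left, does not sink under the block's weight (the block then stands proud of the rim) and yields to about 8 N in all; a steady push of 10 to 20 N brings it fully down (the more if the block rubs on a wall). No spring
- block: aluminium block 56 (x) by 44 (y) by 30 (z) mm, about 0.2 kg, four black vial caps 6 mm proud of its top, and in the middle of the top an upright steel lifting tab 12 mm thick (x), 24 mm wide (y), 60 mm tall, so its tip is 90 mm above the block's underside. Origin: centre of the underside; z up. This is the loose block to load: it fits the bay with 2 mm on every side, its x along the carrier's x, either way round. It starts upright on the bench
- mate: aluminium block 56 (x) by 44 (y) by 30 (z) mm, about 0.2 kg, four black vial caps 6 mm proud of its top, and in the middle of the top an upright steel lifting tab 12 mm thick (x), 24 mm wide (y), 60 mm tall, so its tip is 90 mm above the block's underside. Origin: centre of the underside; z up. The like block that already sits home in the other bay; it stays there
- spare: larger square aluminium block, 72 by 72 by 30 mm, with the same kind of tab; too big for the bay; a bystander. Origin: centre of the underside
- vial_a: small capped glass vial standing on the bench, 22 mm across, 42 mm tall; origin at the centre of its underside; a bystander, leave it alone
- vial_b: small capped glass vial standing on the bench, 22 mm across, 42 mm tall; origin at the centre of its underside; a bystander, leave it alone
- vial_c: small capped glass vial standing on the bench, 22 mm across, 42 mm tall; origin at the centre of its underside; a bystander, leave it alone
- stopper: rubber stopper standing on the bench, 30 mm across, 28 mm tall; origin at the centre of its underside; a bystander
Not all that is in view belongs to the job. Of the things shaped like the carrier, the grey one is meant.

How it is judged:
By the outcome, as a careful person would: the job done as asked, in the order asked, and still so for the second after the job is handed in, while the arm keeps its last pose, push and grip.
It also fails if it takes over 64 s, if anything falls off the work surface, if the arm or the gripper's body presses on something with over 40 N, if the wrist force passes 120 N, or if a joint passes its speed limit or range.

## Working session

There is one attempt and no reset: what is moved stays moved. The work goes in short steps, Python scripts to look and compute and a shell command to move; the robot and the scene stay as the last step left them, time stands still between calls to the robot, and variables do not carry over. Pictures are saved under pics/ and viewed, at most 12 in all, crops included, and the job is handed in when it is done.

```bash
mkdir -p pics; ls; python3 - <<'E'
from bench import r
import cv2
for n in("top","scene"):
    cv2.imwrite(f"pics/{n}0.png",r.camera(n)[:,:,::-1])
    c=r.calibration(n);print(n,c)
o=r.get_obs();print(o)
E
```

```text
pics
top {'K': array([[456.74535369,   0.        , 316.71179104],
       [  0.        , 456.74535369, 191.91607363],
       [  0.        ,   0.        ,   1.        ]]), 'R': array([[-0.01171663, -0.99991458, -0.0057929 ],
       [-0.9965935 ,  0.01215028, -0.08157059],
       [ 0.08163401,  0.00481743, -0.99665073]]), 't': array([  82.51919841,  487.26451491, 1294.84349111])}
scene {'K': array([[400.90862193,   0.        , 316.45661153],
       [  0.        , 400.90862193, 194.31814029],
       [  0.        ,   0.        ,   1.        ]]), 'R': array([[-0.50290601,  0.86431227, -0.00705976],
       [ 0.47249545,  0.26806699, -0.83957617],
       [-0.7237635 , -0.42556361, -0.54319611]]), 't': array([ 216.83837316, -190.60448296, 1449.62500034])}
{'clock': 0.1, 'joint_pos': array([-1.35698290e+00,  4.23794598e-01,  1.63056931e+00,  3.39174428e-05,
        1.08859959e+00, -1.89929585e-02]), 'qd': array([ 0.00110081,  0.00031825, -0.00106142,  0.00166315, -0.0013098 ,
       -0.00155007]), 'effort': array([ 5.43170027e-04, -5.45608842e+01, -2.74324751e+01,  6.46313536e-02,
        1.87857659e-02, -2.72817391e-05]), 'tcp_pos': array([ 144.13574043, -607.69241578,  246.97795509]), 'ee_rot': array([-3.14022263e+00, -5.60579031e-05,  2.32790595e-01]), 'contact_force': array([-0.91446661,  0.29530965,  1.01054419]), 'wrist_torque': array([0.01930956, 0.05700273, 0.01183025]), 'grasp_force': 0.0, 'gripper_width': 87.71287346612891}
```

View pics/top0.png

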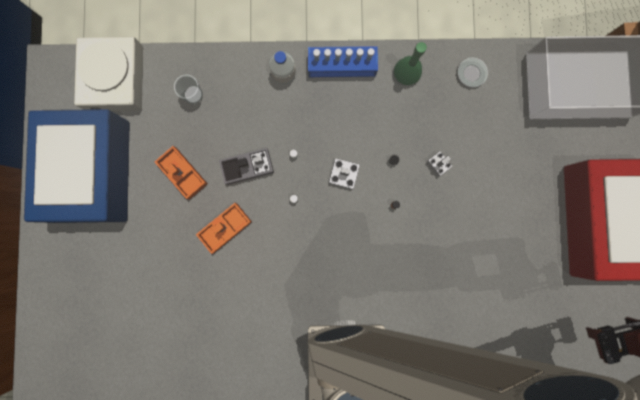

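View pics/scene0.png

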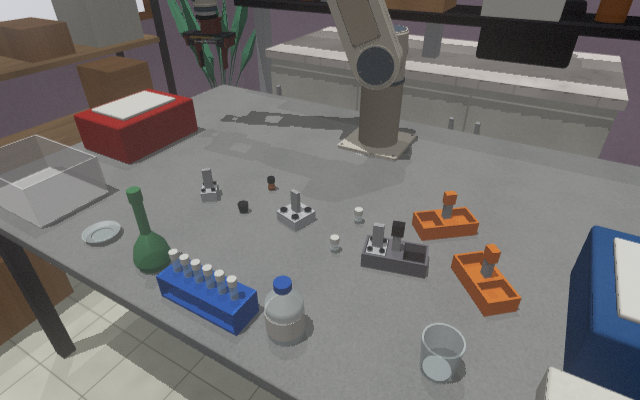

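The top view shows the small block at about (440,163), the spare at (345,174), and the grey carrier at about (247,166) with its empty bay on the left (+y world). Next I'll crop both closer.

```bash
cat > h.py <<'E'
import numpy as np, cv2
from bench import r
def unproj(c,u,v,z):
    "pixel -> world point on the plane at height z"
    K,R,t=(np.asarray(c[k],float) for k in("K","R","t"))
    d=R.T@np.linalg.solve(K,[u,v,1]); o=-R.T@t
    return o+d*(z-o[2])/d[2]
def proj(c,X):
    p=c["K"]@(c["R"]@np.asarray(X,float)+c["t"]); return p[:2]/p[2]
def tool(dx,dy):
    "world shift -> tool shift (tool pointing down)"
    from scipy.spatial.transform import Rotation as Ro
    return Ro.from_euler("xyz",r.get_obs()["ee_rot"]).as_matrix().T@[dx,dy,0]
E
python3 - <<'E'
from h import *
im=cv2.imread("pics/top0.png")
a=cv2.resize(im[136:191,210:290],None,fx=5,fy=5,interpolation=cv2.INTER_CUBIC)
b=cv2.resize(im[136:191,405:485],None,fx=5,fy=5,interpolation=cv2.INTER_CUBIC)
cv2.imwrite("pics/crop.png",np.hstack([a,b]))
c=r.calibration("top")
for n,u,v,z in(("block",440,163,30),("carrier",247,166,38),("spare",345,174,30)):print(n,unproj(c,u,v,z))
E
```

```text
block [ 566.29447432 -277.87388577   30.        ]
carrier [563.42931008 274.7911866   38.        ]
spare [537.92851811  -5.01939974  30.        ]
```

View pics/crop.png

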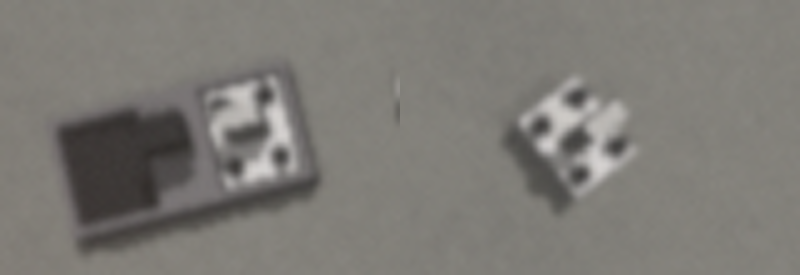

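The crop shows the carrier with its y axis at about 104.5° (yaw about 14.5°), empty bay on the left. The block's long axis is at about 40°, centred near pixel (440.4,163.4). I'll move above the block.

```bash
python3 -m inch '[[[0.487,-0.224,0,-117,0.06],[0.487,-0.224,0,-117,0.06],[0.487,-0.224,0,-117,0.06],[0.487,-0.224,0,-117,0.06],[0.487,-0.224,0,-117,0.06],[0.487,-0.224,0,-117,0.06],[0.487,-0.224,0,-117,0.06],[0.487,-0.224,0,-117,0.06]]]'
python3 -c "
from h import *
o=r.get_obs();print(o['tcp_pos'],o['ee_rot'],tool(566.3-o['tcp_pos'][0],-278-o['tcp_pos'][1]))"
```

```text
clock: 0.9
tcp_pos: [460.5, -360.0, 247.5]
ee_rot: [-3.141, -0.0, 1.439]
contact_force: [1.1, 0.0, -0.1]
gripper_width: 59.8
grasp_force: 0.0
[ 460.47412276 -359.98107816  247.48615828] [-3.14122587e+00 -1.96685605e-04  1.43895501e+00] [ 9.51814426e+01  9.41302619e+01 -1.58046733e-02]
```

Yaw is now 82.4°, and 130° needs a further −47.6°.

```bash
python3 -m inch '[[[0.095,0.094,0,-47.5,0.06],[0.095,0.094,0,-47.5,0.06],[0.095,0.094,0,-47.5,0.06],[0.095,0.094,0,-47.5,0.06],[0.095,0.094,0,-47.5,0.06],[0.095,0.094,0,-47.5,0.06],[0.095,0.094,0,-47.5,0.06]]]'
python3 - <<'E'
from h import *
o=r.get_obs();c=r.calibration("wrist");im=r.camera("wrist")[:,:,::-1]
cv2.imwrite("pics/w1.png",im);np.savez("w1.npz",**c)
print(o['tcp_pos'],o['ee_rot'],proj(c,[566.3,-278,30]), -c["R"].T@c["t"])
E
```

```text
clock: 1.6
tcp_pos: [565.3, -280.2, 247.2]
ee_rot: [-3.141, -0.001, 2.263]
contact_force: [-0.1, -0.2, 0.1]
gripper_width: 60.2
grasp_force: 0.0
[ 565.27502322 -280.17066653  247.18091105] [-3.14122651e+00 -8.60725104e-04  2.26270624e+00] [319.40804632 177.4642172 ] [ 521.41388672 -228.04438362  385.41118285]
```

View pics/w1.png

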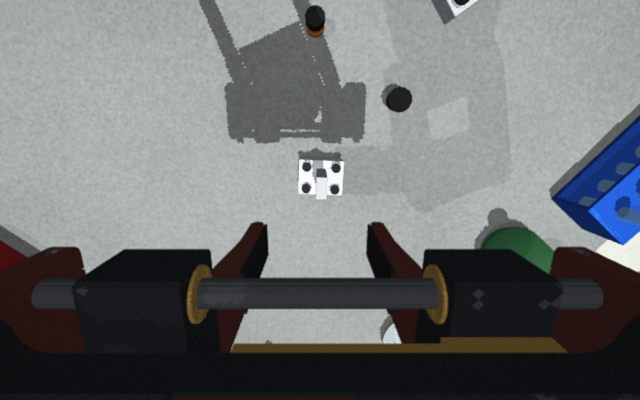

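The wrist view shows the block at about (321,178), almost square to the gripper. I'll measure it exactly.

```bash
python3 - <<'E'
from h import *
c=dict(np.load("w1.npz"));im=cv2.imread("pics/w1.png")[145:210,285:360]
m=(im.min(2)>205).astype(np.uint8)
m=cv2.morphologyEx(m,cv2.MORPH_CLOSE,np.ones((3,3)))
cs,_=cv2.findContours(m,0,2);k=max(cs,key=cv2.contourArea)
rc=cv2.minAreaRect(k);print(rc)
P=np.array([unproj(c,u+285,v+145,30) for u,v in cv2.boxPoints(rc)])
print(P,P.mean(0))
for i in range(4):
    d=P[i]-P[i-1];print(np.linalg.norm(d),np.degrees(np.arctan2(d[1],d[0]))%180)
o=r.get_obs();e=P.mean(0)-o['tcp_pos'];print(tool(*e[:2]),np.degrees(o['ee_rot'][2]))
E
```

```text
((35.34331130981445, 34.38726043701172), (44.54302978515625, 37.51179504394531), 2.045408248901367)
[[ 561.11773892 -315.78618074   30.        ]
 [ 532.47234434 -277.26549662   30.        ]
 [ 576.19474804 -243.65252712   30.        ]
 [ 606.36098503 -281.08065678   30.        ]] [ 569.03645408 -279.44621532   30.        ]
57.02126544182983 37.491358808288
48.004184562167005 126.63584645995772
55.149617443390085 37.552411909730665
48.07147536505834 128.86803895883767
[-1.74577183e+00  3.45552346e+00 -2.20986170e-03] 129.49213683053378
```

```bash
python3 -m inch '[[[0.0005,0.003,0.05,1.5,0.05],[0.0005,0.003,0.1,1.5,0.05],[0.0005,0.003,0.145,1.5,0.05],[0.0005,0.003,0.17,1.5,0.05],[0.0005,0.003,0.177,1.5,0.05],[0.0005,0.003,0.177,1.5,0.05],[0.0005,0.003,0.177,1.5,0.03],[0.0005,0.003,0.177,1.5,0.018]]]' 30
python3 - <<'E'
from h import *
cv2.imwrite("pics/w2.png",r.camera("wrist")[:,:,::-1])
E
```

```text
clock: 2.45
tcp_pos: [568.6, -278.8, 72.7]
ee_rot: [3.14, 0.003, 2.235]
contact_force: [0.4, -0.2, 0.2]
gripper_width: 37.0
grasp_force: 0.0
```

View pics/w2.png

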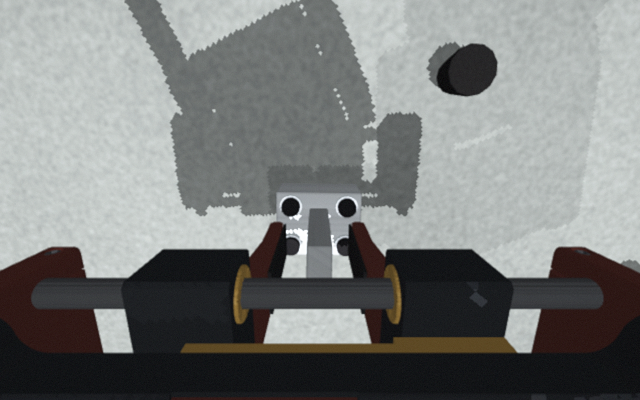

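The tab is centred between the fingers at u≈319 and square to them. I'll close and lift.

```bash
python3 -m inch '[[[0,0,0,0,0.005],[0,0,0,0,0.005],[0,0,0,0,0.005],[0,0,0,0,0.005],[0,0,-0.01,0,0.005],[0,0,-0.05,0,0.005],[0,0,-0.1,0,0.005],[0,0,-0.13,0,0.005]]]' 55
python3 - <<'E'
from h import *
o=r.get_obs();c=r.calibration("wrist");im=r.camera("wrist")[:,:,::-1]
cv2.imwrite("pics/w3.png",im[140:340,160:480]);
from scipy.spatial.transform import Rotation as Ro
R=Ro.from_euler("xyz",o["ee_rot"]).as_matrix()
print(o)
# caps/corners expected in tool frame if block centred: underside is 70 mm ahead of TCP, top 40
for x in(22,-22):
  for y in(28,-28): print(x,y,proj(c,o["tcp_pos"]+R@[x,y,40]))
E
```

```text
clock: 3.3
tcp_pos: [568.1, -278.6, 204.3]
ee_rot: [3.14, 0.003, 2.236]
contact_force: [0.3, 1.0, -2.6]
gripper_width: 11.7
grasp_force: 55.0
{'clock': 3.3, 'joint_pos': array([-4.74707669e-01,  4.82549029e-01,  1.64557011e+00, -6.47528935e-05,
        1.01053144e+00, -1.13952140e+00]), 'qd': array([ 5.25191924e-04, -3.56923120e-01, -1.63168849e-01,  9.23213274e-04,
        5.24080481e-01, -4.82800166e-04]), 'effort': array([ 4.08268149e-02, -5.46656907e+01, -2.41886848e+01,  1.46568875e-02,
       -8.25179298e-02, -1.82483407e-03]), 'tcp_pos': array([ 568.14434093, -278.60895558,  204.31600085]), 'ee_rot': array([3.14041270e+00, 2.69565717e-03, 2.23564280e+00]), 'contact_force': array([ 0.30549628,  0.99479271, -2.63205646]), 'wrist_torque': array([-0.01125114, -0.16720786, -0.00110705]), 'grasp_force': 54.99826490879059, 'gripper_width': 11.70394422284056}
22 28 [361.70954224 196.50246964]
22 -28 [274.32852311 196.56736198]
-22 28 [359.22427126 259.19161635]
-22 -28 [276.81110336 259.23565519]
```

View pics/w3.png

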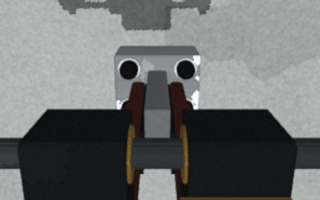

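The block hangs centred in the grip (top edge at v≈198, expected 196.5). I'll carry it to a viewing point beside the carrier.

```bash
python3 -m inch '[[[0.02,0.017,-0.03,4,0.005],[0.05,0.043,-0.055,8,0.005],[0.347,0.298,-0.055,23.6,0.005],[0.347,0.298,-0.055,23.6,0.005],[0.347,0.298,-0.055,23.6,0.005],[0.347,0.298,-0.055,23.6,0.005],[0.347,0.298,-0.055,23.6,0.005],[0.347,0.298,-0.055,23.6,0.005]]]'
python3 -c "
from h import *
o=r.get_obs();print(o['tcp_pos'],o['ee_rot'],tool(588-o['tcp_pos'][0],178-o['tcp_pos'][1]))"
```

```text
clock: 4.15
tcp_pos: [583.0, 87.2, 255.5]
ee_rot: [-3.141, 0.0, 1.824]
contact_force: [0.5, -0.1, -1.7]
gripper_width: 12.0
grasp_force: 55.0
[583.00253486  87.20265168 255.52977216] [-3.14090459e+00  2.68862971e-05  1.82360552e+00] [ 8.66612367e+01  2.75492781e+01 -2.12856972e-02]
```

```bash
python3 -m inch '[[[0.045,0.014,0,0,0.005],[0.075,0.024,0,0,0.005],[0.087,0.027,0,0,0.005],[0.087,0.027,0,0,0.005],[0.087,0.027,0,0,0.005]]]'
python3 - <<'E'
from h import *
o=r.get_obs();c=r.calibration("wrist");im=r.camera("wrist")[:,:,::-1]
cv2.imwrite("pics/w4f.png",im);np.savez("w4.npz",**c)
print(proj(c,[563,275,38]))
cv2.imwrite("pics/w4.png",cv2.resize(im[0:220,180:480],None,fx=2.5,fy=2.5,interpolation=cv2.INTER_CUBIC))
E
```

```text
clock: 4.65
tcp_pos: [587.7, 175.2, 255.4]
ee_rot: [-3.14, 0.001, 1.824]
contact_force: [-0.7, 0.2, -2.1]
gripper_width: 12.0
grasp_force: 55.0
[318.49724686  91.05618304]
```

View pics/w4.png

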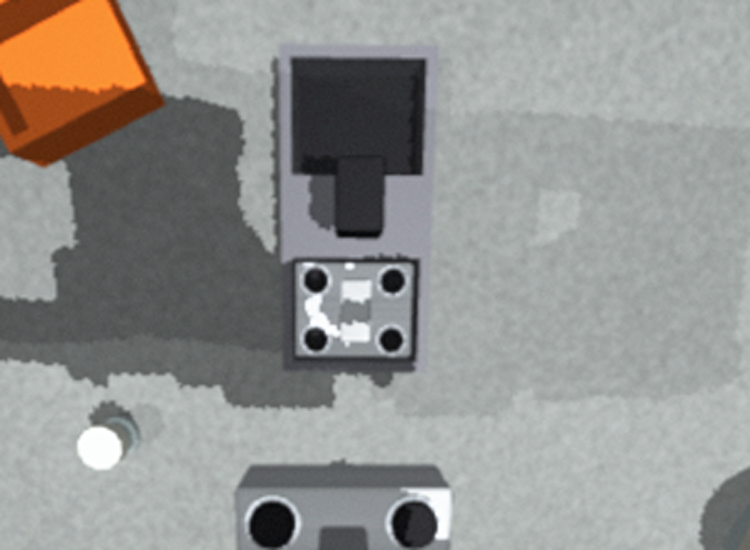

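The picture shows the carrier almost square to the view: rim corners at (281,45) and (437,47), the empty bay at (291–426, 58–173), and the mate below the handle. I'll fit the pose to these corners.

```bash
cat >> h.py <<'E'
def fit(c,px,loc,x0,z=38):
    "carrier x,y,yaw(deg) from pixels of points (carrier x,y) at height z"
    from scipy.optimize import least_squares
    W=np.array([unproj(c,u,v,z)[:2] for u,v in px]);L=np.array(loc,float)
    def f(p):
        a=np.radians(p[2]);R=np.array([[np.cos(a),-np.sin(a)],[np.sin(a),np.cos(a)]])
        return (L@R.T+p[:2]-W).ravel()
    s=least_squares(f,x0);return s.x,s.fun.reshape(-1,2).round(1)
E
python3 - <<'E'
from h import *
c=dict(np.load("w4.npz"))
px=np.array([(281,45),(437,47),(291,58),(426,60),(423,173),(292,173),(285,363),(425,363)])/2.5+[180,0]
loc=[(-35,71),(35,71),(-30,66),(30,66),(30,18),(-30,18),(-35,-71),(35,-71)]
p,res=fit(c,px,loc,[563,275,14.5]);print(p,res)
a=np.radians(p[2]);b=p[:2]+42*np.array([-np.sin(a),np.cos(a)])
o=r.get_obs();e=b-o['tcp_pos'][:2];print(b,tool(*e),np.degrees(o['ee_rot'][2])-90,o['tcp_pos'])
# direct check: bay opening only
print(np.mean([unproj(c,*q,38) for q in px[2:6]],0))
E
```

```text
[566.33998977 281.77040773  14.00670989] [[-1.   1. ]
 [ 0.2  1.6]
 [-0.4  1.2]
 [-0.2  1.7]
 [-0.1 -0.1]
 [-0.1  0.3]
 [-0.1 -2.7]
 [ 1.6 -2.9]]
[556.17449772 322.52163803] [ 1.50934268e+02  6.14363531e+00 -7.77314751e-02] 14.435364022973516 [587.85081235 174.8208777  255.45668367]
[556.35502249 321.76274324  38.        ]
```

```bash
python3 -m inch '[[[0.04,0.003,0,0.4,0.005],[0.085,0.006,0,0.4,0.005],[0.125,0.006,0,0.4,0.005],[0.148,0.006,0,0.4,0.005],[0.151,0.006,0.04,0.4,0.005],[0.151,0.006,0.085,0.4,0.005],[0.151,0.006,0.115,0.4,0.005],[0.151,0.006,0.125,0.4,0.005]]]'
python3 -m inch '[[[0,0,0,0,0.005],[0,0,0,0,0.005]]]'
python3 - <<'E'
from h import *
o=r.get_obs();c=r.calibration("wrist");im=r.camera("wrist")[:,:,::-1]
cv2.imwrite("pics/w5f.png",im);np.savez("w5.npz",**c)
cv2.imwrite("pics/w5.png",cv2.resize(im[150:330,200:440],None,fx=3.3,fy=3.3,interpolation=cv2.INTER_CUBIC))
from scipy.spatial.transform import Rotation as Ro
R=Ro.from_euler("xyz",o["ee_rot"]).as_matrix();g=lambda p:((p-[200,150])*3.3).round()
for x,y,z in((22,28,40),(22,-28,40),(22,28,70),(22,-28,70)): print("block",x,y,z,g(proj(c,o["tcp_pos"]+R@[x,y,z])))
a=np.radians(14);A=np.array([[np.cos(a),-np.sin(a)],[np.sin(a),np.cos(a)]])
for q in((-30,66),(30,66),(-35,71),(35,71)): print("bay",q,g(proj(c,[*(A@q+[566.34,281.77]),38])))
E
```

```text
clock: 5.5
tcp_pos: [554.6, 321.2, 127.2]
ee_rot: [-3.136, 0.002, 1.815]
contact_force: [-0.2, 0.2, -2.4]
gripper_width: 11.6
grasp_force: 55.0
clock: 5.7
tcp_pos: [557.4, 323.7, 132.2]
ee_rot: [3.14, -0.001, 1.816]
contact_force: [0.2, 0.4, -2.1]
gripper_width: 11.6
grasp_force: 55.0
block 22 28 40 [532. 152.]
block 22 -28 40 [244. 152.]
block 22 28 70 [512. 119.]
block 22 -28 70 [263. 119.]
bay (-30, 66) [261.  94.]
bay (30, 66) [501.  94.]
bay (-35, 71) [240.  74.]
bay (35, 71) [522.  74.]
```

View pics/w5.png

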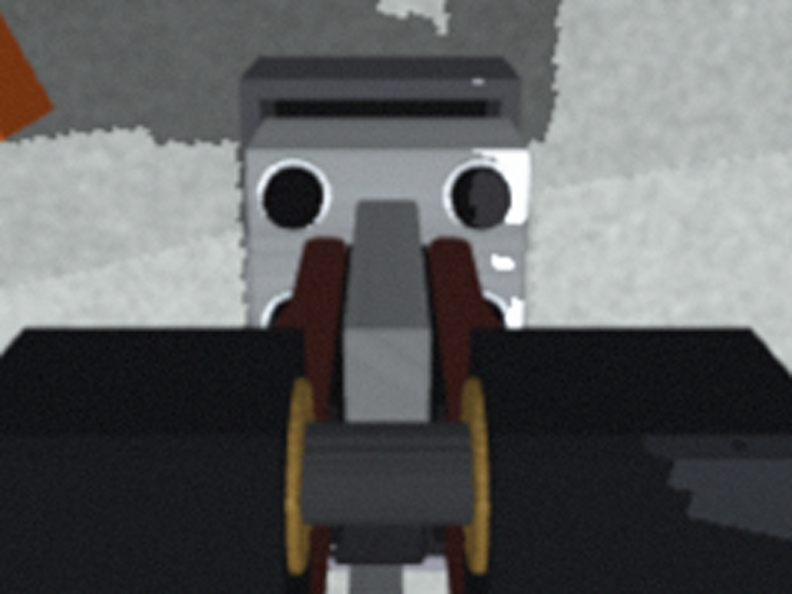

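The rim's far corners sit at (243,79) and (521,79), against a predicted v of 74, so the carrier is about 1.3 mm nearer in y. The block matches its prediction. I'll correct by (−2.7, −1.3) mm and enter slowly.

```bash
python3 -m inch '[[[-0.0027,-0.0013,0,0,0.005],[-0.0027,-0.0013,0.008,0,0.005],[-0.0027,-0.0013,0.016,0,0.005],[-0.0027,-0.0013,0.021,0,0.005],[-0.0027,-0.0013,0.025,0,0.005],[-0.0027,-0.0013,0.029,0,0.005],[-0.0027,-0.0013,0.033,0,0.005],[-0.0027,-0.0013,0.033,0,0.005]]]'
python3 - <<'E'
from h import *
o=r.get_obs();print(o["contact_force"],o["wrist_torque"],o["tcp_pos"],o["ee_rot"])
im=r.camera("wrist")[:,:,::-1]
cv2.imwrite("pics/w6.png",cv2.resize(im[150:330,200:440],None,fx=3.3,fy=3.3,interpolation=cv2.INTER_CUBIC))
E
```

```text
clock: 6.55
tcp_pos: [555.2, 320.9, 97.0]
ee_rot: [-3.141, 0.0, 1.817]
contact_force: [-0.4, -0.2, -2.3]
gripper_width: 11.8
grasp_force: 55.0
[-0.39187307 -0.16062128 -2.31197484] [-0.03487062 -0.07349776  0.02009226] [555.15276902 320.91821058  96.96324173] [-3.14052241e+00  2.90758156e-04  1.81681450e+00]
```

View pics/w6.png

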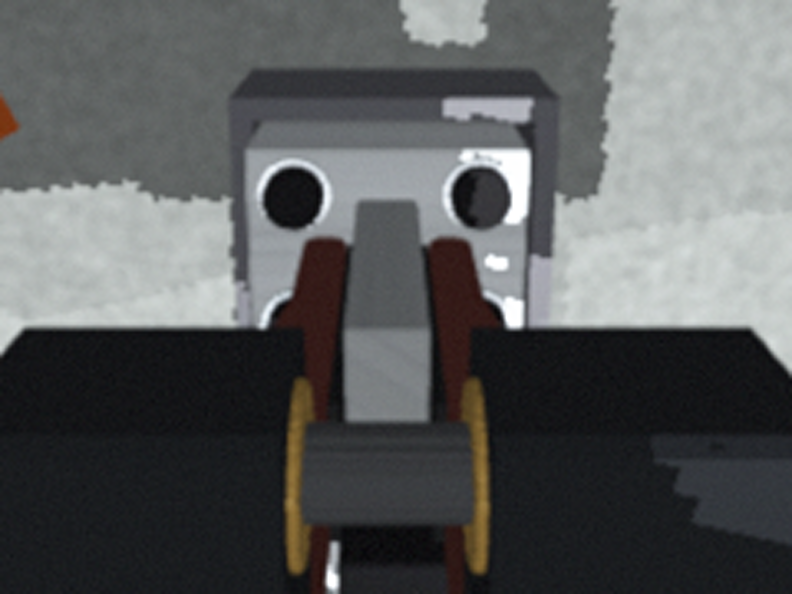

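The block is inside the bay: rim spans u 231–558 (centre 394.5) and block centre is at about 388, so shift +1.2 mm along tool y. Then descend to contact.

```bash
python3 -m inch '[[[0,0.0012,0,0,0.005],[0,0.0012,0.003,0,0.005],[0,0.0012,0.006,0,0.005],[0,0.0012,0.008,0,0.005],[0,0.0012,0.01,0,0.005],[0,0.0012,0.011,0,0.005],[0,0.0012,0.012,0,0.005],[0,0.0012,0.012,0,0.005]]]' 60
python3 -m inch '[[[0,0,0.001,0,0.005],[0,0,0.002,0,0.005],[0,0,0.003,0,0.005],[0,0,0.003,0,0.005]]]'
```

```text
clock: 7.4
tcp_pos: [556.7, 321.3, 85.8]
ee_rot: [-3.142, 0.0, 1.817]
contact_force: [-0.7, 0.2, -0.1]
gripper_width: 11.6
grasp_force: 60.0
clock: 7.8
tcp_pos: [556.7, 321.3, 83.3]
ee_rot: [3.142, -0.0, 1.817]
contact_force: [-2.0, -0.6, 4.3]
gripper_width: 12.0
grasp_force: 60.0
```

```bash
python3 -m inch '[[[0,0,0.001,0,0.005],[0,0,0.002,0,0.005],[0,0,0.003,0,0.005],[0,0,0.003,0,0.005]]]'
python3 -m inch '[[[0,0,0.001,0,0.005],[0,0,0.002,0,0.005],[0,0,0.002,0,0.005]]]'
python3 -m inch '[[[0,0,0.0005,0,0.005],[0,0,0.001,0,0.005],[0,0,0.001,0,0.005]]]'
```

```text
clock: 8.2
tcp_pos: [556.7, 321.4, 80.2]
ee_rot: [3.142, -0.0, 1.817]
contact_force: [-1.6, -1.2, 4.0]
gripper_width: 11.6
grasp_force: 60.0
clock: 8.5
tcp_pos: [556.7, 321.4, 78.9]
ee_rot: [3.142, -0.0, 1.817]
contact_force: [-3.7, -1.3, 11.0]
gripper_width: 11.6
grasp_force: 60.0
clock: 8.8
tcp_pos: [556.7, 321.4, 78.9]
ee_rot: [3.142, -0.0, 1.817]
contact_force: [-5.7, -3.9, 18.1]
gripper_width: 11.9
grasp_force: 60.0
```

```bash
python3 -m inch '[[[0,-0.0006,0.0003,0,0.005],[0,-0.0006,0.0008,0,0.005],[0,-0.0006,0.0008,0,0.005],[0,-0.0006,0.0008,0,0.005]]]'
python3 - <<'E'
from h import *
cv2.imwrite("pics/s7f.png",r.camera("scene")[:,:,::-1]);im=cv2.imread("pics/s7f.png")
cv2.imwrite("pics/s7.png",cv2.resize(im[180:290,320:460],None,fx=5,fy=5,interpolation=cv2.INTER_CUBIC))
E
```

```text
clock: 9.2
tcp_pos: [556.7, 321.4, 78.8]
ee_rot: [3.14, -0.0, 1.817]
contact_force: [-6.2, -4.6, 23.8]
gripper_width: 12.0
grasp_force: 60.0
```

View pics/s7.png

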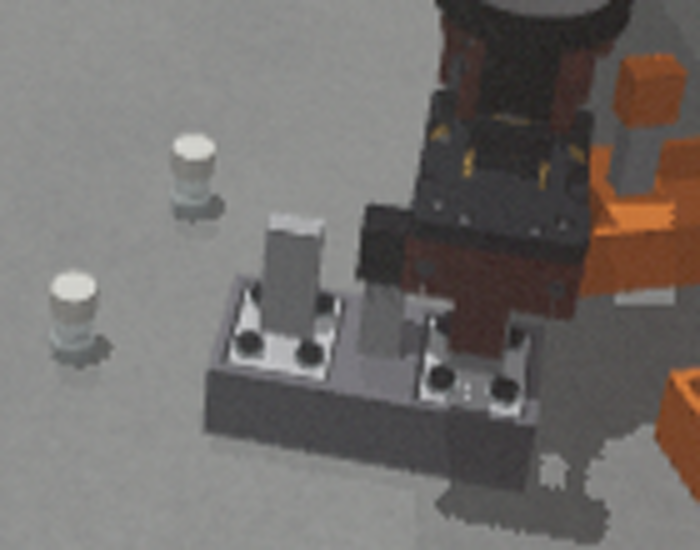

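The scene view shows the loaded block's top level with the rim, like the mate's. TCP z stopped moving while force rose to 24 N, so it is on the hard stop. I'll release, rise, and go over the handle.

```bash
python3 -m inch '[[[0,0.0006,-0.001,0,0.005],[0,0.0006,-0.002,0,0.005],[0,0.0006,-0.002,0,0.03],[0,0.0006,-0.002,0,0.05],[0,0.0006,-0.002,0,0.05],[0,0.0006,-0.012,0,0.05],[0,0.0006,-0.04,0,0.05],[0,0.0006,-0.08,0,0.05]]]' 20
python3 -m inch '[[[0,0,0,0,0.05],[-0.02,0,0,0,0.05],[-0.038,0,0,0,0.05],[-0.042,0,0,0,0.05],[-0.042,0,0,0,0.05]]]'
python3 - <<'E'
from h import *
o=r.get_obs();c=r.calibration("wrist");im=r.camera("wrist")[:,:,::-1]
cv2.imwrite("pics/w8.png",im);np.savez("w8.npz",**c);print(o["tcp_pos"],o["ee_rot"])
from scipy.spatial.transform import Rotation as Ro
R=Ro.from_euler("xyz",o["ee_rot"]).as_matrix();z=o["tcp_pos"][2]
for x,y,h in((13,9,110),(13,-9,110),(71,35,38),(71,-35,38),(64,28,38),(64,-28,38),(20,28,38)):print(x,y,h,proj(c,o["tcp_pos"]+R@[x,y,z-h]))
E
```

```text
clock: 10.05
tcp_pos: [555.4, 320.7, 155.1]
ee_rot: [-3.137, 0.001, 1.817]
contact_force: [-0.3, 0.6, 0.2]
gripper_width: 49.8
grasp_force: 0.0
clock: 10.55
tcp_pos: [567.0, 279.7, 155.5]
ee_rot: [-3.141, 0.0, 1.815]
contact_force: [-0.1, 0.0, 0.9]
gripper_width: 50.2
grasp_force: 0.0
[566.99167404 279.69170099 155.53431916] [-3.14089439e+00  2.01926955e-05  1.81507230e+00]
13 9 110 [331.15161337 207.1695998 ]
13 -9 110 [304.1747066  207.18641885]
71 35 38 [358.28350449 118.31587278]
71 -35 38 [276.77546354 118.40028247]
64 28 38 [349.901489  126.7148806]
64 -28 38 [285.15904411 126.77940765]
20 28 38 [348.53686594 176.83802506]
```

View pics/w8.png

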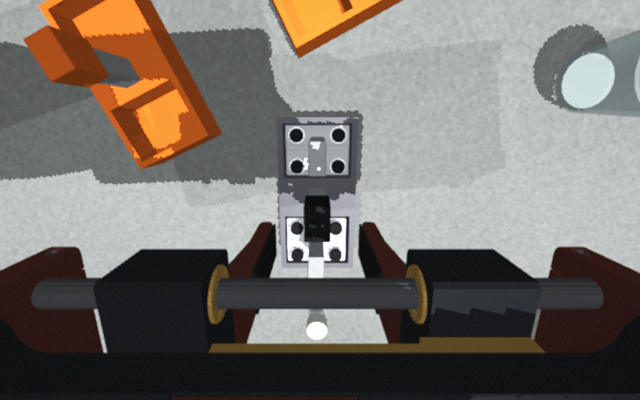

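The handle head is centred at u≈317.5 (predicted 317.7) and the rim at v 118, as predicted. The loaded block sits in the bay like the mate. I'll descend and grip.

```bash
python3 -m inch '[[[0,0,0.02,0,0.05],[0,0,0.04,0,0.05],[0,0,0.05,0,0.05],[0,0,0.053,0,0.05],[0,0,0.053,0,0.03],[0,0,0.053,0,0.022],[0,0,0.053,0,0.019],[0,0,0.053,0,0.012]]]' 20
python3 -m inch '[[[0,0,0,0,0.012],[0,0,0,0,0.012],[0,0,0,0,0.012],[0,0,0,0,0.012]]]' 60
```

```text
clock: 11.4
tcp_pos: [567.2, 280.8, 103.6]
ee_rot: [3.14, -0.0, 1.817]
contact_force: [-0.5, -0.9, -0.5]
gripper_width: 21.4
grasp_force: 0.0
clock: 11.8
tcp_pos: [567.0, 280.7, 103.4]
ee_rot: [3.141, -0.0, 1.817]
contact_force: [-3.1, -0.4, 6.1]
gripper_width: 17.4
grasp_force: 60.0
```

```bash
python3 -m inch '[[[0,0,-0.002,0,0.012],[0,0,-0.006,0,0.012],[0,0,-0.012,0,0.012],[0,0,-0.02,0,0.012],[0,0,-0.03,0,0.012],[0,0,-0.04,0,0.012],[0,0,-0.05,0,0.012],[0,0,-0.06,0,0.012]]]'
python3 -m inch '[[[0,0,-0.01,0,0.012],[0,0,-0.02,0,0.012],[0,0,-0.028,0,0.012],[0,0,-0.035,0,0.012],[0,0,-0.039,0,0.012],[0,0,-0.041,0,0.012],[0,0,-0.041,0,0.012],[0,0,-0.041,0,0.012]]]'
python3 -m inch '[[[0,0,0,0,0.012],[0,0,0,0,0.012],[0,0,0,0,0.012],[0,0,0,0,0.012],[0,0,0,0,0.012]]]'
python3 - <<'E'
from h import *
print(r.get_obs()["wrist_torque"])
cv2.imwrite("pics/s9f.png",r.camera("scene")[:,:,::-1]);im=cv2.imread("pics/s9f.png")
cv2.imwrite("pics/s9.png",cv2.resize(im[130:290,310:470],None,fx=3.7,fy=3.7,interpolation=cv2.INTER_CUBIC))
E
```

```text
clock: 12.6
tcp_pos: [567.0, 280.7, 164.1]
ee_rot: [3.141, -0.0, 1.817]
contact_force: [-0.1, -0.5, -7.8]
gripper_width: 17.9
grasp_force: 60.0
clock: 13.4
tcp_pos: [566.7, 280.5, 203.5]
ee_rot: [-3.141, 0.0, 1.817]
contact_force: [0.8, -0.4, -7.5]
gripper_width: 18.2
grasp_force: 60.0
clock: 13.9
tcp_pos: [566.9, 280.6, 203.8]
ee_rot: [-3.142, 0.0, 1.817]
contact_force: [0.6, -0.8, -7.0]
gripper_width: 17.5
grasp_force: 60.0
[ 0.02107089 -0.07147493  0.00984959]
```

View pics/s9.png

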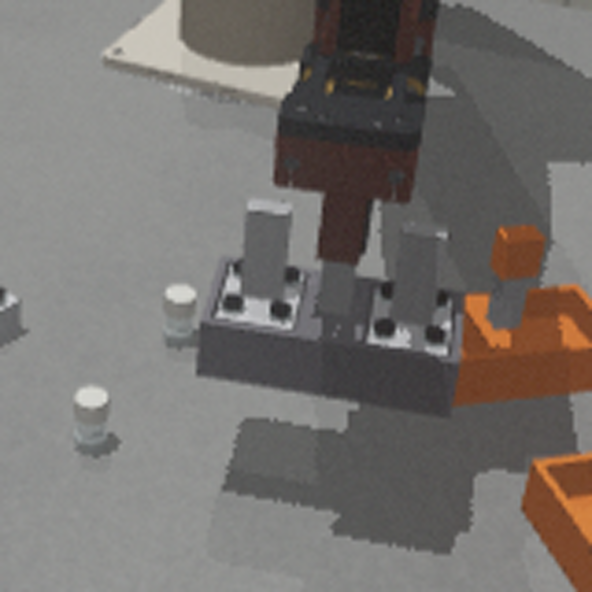

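The carrier hangs about 100 mm up and level, with both blocks at the same height and the vials and spare untouched. Handing in.

```bash
python3 -c "
from bench import r
print(r.job_done())"
```

```text
the job is handed in; nothing more can be done
None
```

The job is handed in: the block was pressed onto its stop (about 24 N) and looks flush with the rim, and the arm holds the carrier by its handle, level and still, about 10 cm up with both blocks home; no result came back.

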